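# Open the touch-latch cupboard on the counter

## Robot

A 6-joint arm with a two-finger parallel gripper is mounted at the origin on the work surface. World frame = base frame: x ahead of the robot, y to its left, z up, the work surface at z = 0. Lengths are in mm, angles in rad, forces in N, time in s.
With the tool pointing down it reaches from about 350 to 975 mm from the base axis. Payload 7.1 kg.
Tool frame: the origin (TCP) lies midway between the tips of the shut fingers; the grasp point (between the pads) lies 19 mm behind it (ctrl.grasp_offset is the distance from the TCP to the grasp point, in mm); z points along the fingers, y is the line along which they close (so a half turn about z gives the same grasp; the last joint's range is limited). The gripper opens to 88 mm and grips with 3 to 60 N. Pads are 20 mm wide; open, the fingers measure 115 mm over their backs; the gripper's body (75 mm by 178 mm) begins 61 mm behind the grasp point.
Start: joints at [1.221, 0.423, 1.63, -0, 1.089, -0.019], TCP at [202.968, 591.108, 222.675] pointing down, gripper open.
Joint ranges: [-3, 3], [-0.9, 2.11], [0.09, 2.58], [-1.31, 4.45], [0.11, 2.69], [-2.54, 2.54]. Speed limits (rad/s): [2.39, 2.39, 3.01, 3.14, 3.14, 3.14].

## Interface

Orientations are given as a rotation vector (axis times angle).
In Python, from workcell import sensors, viewer, ctrl gives the robot as it stands. The module is installed in compiled form; this text tells all that it offers.
- The arm moves only by the shell command python3 -m handwheel 'ROWS'. ROWS is JSON, a list of rows, each a list of 7 numbers: the shift along the tool's x, y, z in mm, then the turn, a rotation vector about the tool's x, y, z in rad, then the closure, from 0 (fully open) to 1 (shut). In form: [[x, y, z, rx, ry, rz, jaw], ...]. A call has 1 to 10 rows; each row shifts and turns the commanded pose from where the row before left it, along the tool's axes as they then stand; what a row does not reach is not made up. A row lasts 1/8 s, in which the tool goes at most 62.5 mm and 10.7 degrees, less where a joint would pass 70% of its speed; a pose out of reach is approached as far as the arm can. A call is refused whole if a number of a shift passes 62.5 or a number of a turn 0.188, either way. A call with a gripper value outside its range is refused whole. The fingers move at their own pace and stop on an object; the grip force is fixed at half the most. Time passes only in rows, so rows that do not move let the fingers close. It gives the time, the measured TCP pose, the force, the opening and the grip force at its end, in the units of the state.
- sensors.get_obs(): the state, without advancing time (a new reading comes with each control period).
- viewer.get_image(name): name is "scene" or "top"; returns a dict with "frame" (420x560x3 uint8, blue, green, red), "fov_y" (degrees; the focal length in pixels is half the picture's height over the tangent of half this angle, whatever the lens; pixels are square), "cx", "cy" (the principal point, pixels), "distortion" ([k1, k2, p1, p2, k3] as OpenCV has them; the pictures are not rectified), "R" (3x3) and "t" (3): a world point X has camera coordinates R X + t. Camera axes: x right, y down, z forward; pixel columns grow to the right and rows downward; lengths in mm; the calibration is good to about 2 mm. A picture is of the moment at which its call begins. There is no depth.
- ctrl.close_job(): hands the job in; it is judged then, once.
The state is a dict: "t": time; "qpos": joint angles; "qvel": joint speeds; "joint_torque": joint torques, N m; "ee_pos": TCP position; "orientation": TCP orientation; "ft_force": force on the tool from outside, world axes, zero at the start; "moment": the same for the moment, N m; "width": finger opening in mm; "grasp_force": force on a finger pad.
Only numpy, scipy, OpenCV 4.12 (cv2) and the standard library are available. Lean on these libraries where they do the work, as an engineer would, in place of code of your own. Each camera call takes 0.05 s, during which the arm holds its last target. There are 200 camera calls.

## Task

First slide the black turntable base along the counter, without picking it up, to the right (away from the door's hinges) until it is clear of the cupboard door's whole swing. Then press the closed door in near its free edge, as one does with a push-to-open catch, and take your hand off so that it springs ajar by itself. Then swing the door wide open, about square to the cupboard, without bumping the turntable base with it, and leave the other things on the counter where they are.

Things in the scene. Friction and masses are not known exactly. Their poses are not given: they have to be found in the camera images.
- cupboard: low fixed white cupboard, 180 deep (x), 230 wide (y), 190 tall, one plain door on its front. Origin: centre of its underside, on the counter. x points from front to back (the front faces -x, roughly to the robot), y to the left as the robot sees it, z up. 12 mm panels; carcass front edges at x = -90 mm. The latch parts inside are out of the way of a finger within 45 mm of the door's top.
- door (a joint): door angle, rad: 0 closed and latched, negative pressed in (stop -0.04), positive open towards the robot (stop 1.65). 8 to 10 N near the free edge presses it in; at 5 mm there (-0.025 rad) the latch trips. When the finger leaves, a spring pushes it ajar to about 0.35 to 0.4 rad (free edge 80 mm out). Pulling cannot unlatch it. Once ajar it swings freely, stays where left and does not relatch.
- door_press (a point): where to press, towards the cupboard's +x: a point on the outer face of the handle-less wooden door, 20 mm in from its free (right-hand, -y) edge, 30 mm below its top edge. Moves with the door. Axes: x inward normal, y along the door to the hinge, z up. Door 220 wide, 170 tall, 16 thick, top edge 185 mm above the counter; closed, its inner face stands 10 mm in front of the carcass.
- door_hinge (a point): point on the door's hinge axis at the door's top (185 mm above the counter), mid-thickness; the hinge axis is at x = -108, y = +110 mm in the cupboard's frame and the free edge is 220 mm from it.
- turntable: black plastic turntable base, a loose flat disc of 140 mm diameter, rim 26 mm tall with a bevel to 30 mm and a stub of 24 mm diameter up to 40 mm at its centre; 0.3 to 0.55 kg. Origin: centre of its underside, z up. It starts in front of the door, inside its swing; it is clear when its centre is more than 295 mm from the hinge axis, seen from above, on the right.
- dispenser: white push-dispenser bottle standing upright, 72 mm diameter, 188 tall. Origin: centre of its underside. Leave it alone.
- mug: white mug, 76 mm diameter, 90 tall. Origin: centre of its underside. Leave it alone.
- helmet: grey resin model of a helmet, about 100 mm diameter, 96 tall. Origin: centre of its underside. Leave it alone.
- dish: small white bowl, 90 mm diameter, 35 tall. Origin: centre of its underside. Leave it alone.
- spatula: spatula with a black handle, 200 long along its x axis, lying on the tub's lid. Leave it alone.
- tub: translucent plastic wash tub with its lid snapped on, 200 (x) by 140 (y) by 93 tall. Origin: centre of its underside. Leave it alone.
There are look-alikes about, which are no part of the job. Leave any green look-alike of the turntable alone.

How it is judged (in metres and radians):
On the way, in this order (a step that is already met when the one before it is completed fails the run):
1. the turntable base stands clear of the door's swing while the door is still closed (horizontal distance between turntable and door_hinge above 0.295 m and y of turntable in the frame of cupboard below -0.04 m and linear speed of turntable below 0.02 m/s and value of joint door below 0.02 rad), for 0.2 s.
2. the door is pressed in past its closed position (value of joint door below -0.012 rad).
3. the door has sprung ajar and the fingers are off it (value of joint door between 0.25 and 0.7 rad and contact force between each of the arm, the fingers and cupboard below 0.3 N), for 0.2 s.
4. the door is wide open (value of joint door above 1.2 rad), for 0.1 s.
At the end, for the whole second after the job is handed in: the door stands still, open over 1.2 rad; the turntable base lies flat and still, its centre over 295 mm from the hinge axis and over 40 mm right of the cupboard's middle (its -y side); the dispenser, mug, helmet, bowl, spatula and tub are within 25 mm of their starts (value of joint door above 1.2 rad and velocity of joint door between -0.05 and 0.05 rad/s and horizontal distance between turntable and door_hinge above 0.295 m and y of turntable in the frame of cupboard below -0.04 m and angle between turntable's own z axis and vertical below 0.05 rad and height (world z) of turntable below 0.004 m and linear speed of turntable below 0.02 m/s and not (distance of dispenser from where it was at the start of the episode above 0.025 m) and not (distance of mug from where it was at the start of the episode above 0.025 m) and not (distance of helmet from where it was at the start of the episode above 0.025 m) and not (distance of dish from where it was at the start of the episode above 0.025 m) and not (distance of tub from where it was at the start of the episode above 0.025 m) and not (distance of spatula from where it was at the start of the episode above 0.025 m)); the robot touches nothing.
It fails at once if the turntable base is lifted or tipped (height (world z) of turntable above 0.012 m or angle between turntable's own z axis and vertical above 0.2 rad).
It fails at once if the cupboard or its door bumps the turntable base (contact force between turntable and cupboard above 2 N).
It fails at once if another thing on the counter is moved by more than 25 mm (distance of any of dispenser, mug, helmet, dish, tub, spatula from where it was at the start of the episode above 0.025 m).
It fails at once if another thing is knocked over (angle between any of dispenser, mug, helmet, dish, tub's own z axis and vertical above 0.3 rad).
It also fails if it takes over 64 s, if anything falls off the work surface, if the arm or the gripper's body presses on something with over 40 N, if the wrist force passes 120 N, or if a joint passes its speed limit or range.

## Working session

There is one attempt and no reset: what is moved stays moved. The work goes in short steps, Python scripts to look and compute and a shell command to move; the robot and the scene stay as the last step left them, time stands still between calls to the robot, and variables do not carry over. Pictures are saved under pics/ and viewed, at most 11 in all, crops included, and the job is handed in when it is done.

```bash
mkdir -p pics
python3 - <<'E'
from workcell import sensors, viewer
import cv2
o=sensors.get_obs(); print(o['t'],o['ee_pos'],o['orientation'],o['width'])
for n in("scene","top"):
    d=viewer.get_image(n); cv2.imwrite(f"pics/{n}0.png",d["frame"]); print(n,d["fov_y"],d["cx"],d["cy"],d["distortion"],d["R"],d["t"])
E
```

```text
0.0 [202.77281297 590.60361148 221.91656254] [-5.17221910e-01 -3.09841450e+00  2.37912079e-03] 87.78359002544224
scene 46.49436166155747 278.1590348355589 214.77655383511328 [-0.15272973  0.          0.          0.          0.        ] [[-0.81065802  0.58546449  0.00805567]
 [ 0.41575499  0.58525002 -0.69615387]
 [-0.41228795 -0.56099353 -0.71784741]] [ 424.41463938 -118.30847693 1527.55639147]
top 49.458847031982174 281.5631386929208 206.80497615442533 [0.04907643 0.         0.         0.         0.        ] [[ 2.49226379e-03 -9.99945101e-01 -1.01776114e-02]
 [-9.89265568e-01 -9.78355319e-04 -1.46125559e-01]
 [ 1.46107579e-01  1.04325439e-02 -9.89213697e-01]] [   1.62728034  540.15988887 1414.12171121]
```

View pics/scene0.png

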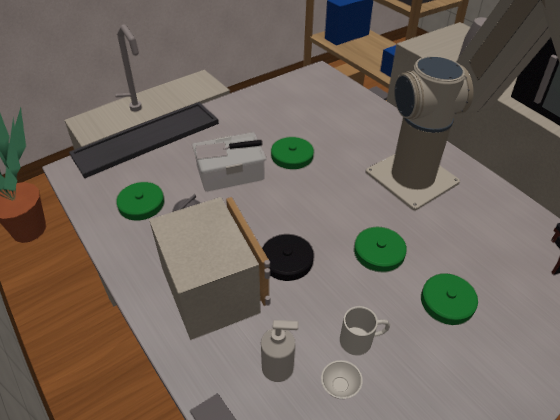

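View pics/top0.png

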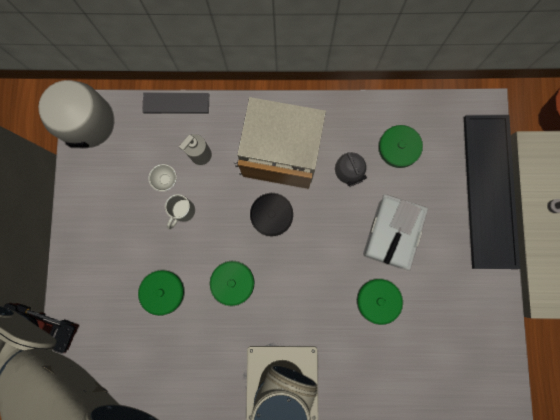

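The scene view shows the closed cupboard, with the black turntable in front of its door at scene (288,256), top (271,214). The top view puts the hinge end at about (240,167) and the free edge at about (312,183). The helmet (351,168) and tub (397,232) lie to the right, with green look-alikes around.

```bash
cat > h.py <<'E'
import numpy as np, cv2
from workcell import sensors, viewer
def K(d):
    f=d["frame"].shape[0]/2/np.tan(np.radians(d["fov_y"]/2)); return np.array([[f,0,d["cx"]],[0,f,d["cy"]],[0,0,1]])
def ray(d,uv,z):
    p=cv2.undistortPoints(np.array(uv,float).reshape(-1,1,2),K(d),np.array(d["distortion"]))[:,0]
    R=np.array(d["R"]);t=np.array(d["t"]);c=-R.T@t
    v=np.c_[p,np.ones(len(p))]@R
    return c+v*((z-c[2])/v[:,2])[:,None]
def proj(d,X):
    return cv2.projectPoints(np.array(X,float).reshape(-1,1,3),cv2.Rodrigues(np.array(d["R"]))[0],np.array(d["t"]),K(d),np.array(d["distortion"]))[0][:,0]
def blobs(m,amin=150):
    return [c for c in cv2.findContours(m.astype(np.uint8),cv2.RETR_EXTERNAL,cv2.CHAIN_APPROX_NONE)[0] if cv2.contourArea(c)>amin]
E
python3 - <<'E'
from h import *
d=viewer.get_image("top"); s=viewer.get_image("scene")
for n,dd,win in(("top",d,(215,160,330,245)),("scene",s,(255,230,320,285))):
    g=dd["frame"].max(2); m=np.zeros_like(g); x0,y0,x1,y1=win; m[y0:y1,x0:x1]=g[y0:y1,x0:x1]<50
    for c in blobs(m,400):
        (e,ax,_)=cv2.fitEllipse(c); print(n,"black",e,ax,ray(dd,e,20).round(1))
h=cv2.cvtColor(d["frame"],cv2.COLOR_BGR2HSV); 
for c in blobs((h[...,0]>45)&(h[...,0]<75)&(h[...,1]>120),300):
    e=cv2.minEnclosingCircle(c); print("green",ray(d,e[0],20).round())
for n,uv,z in(("helmet",(351,168),50),("mug",(177,207),90),("disp",(195,147),150),("dish",(162,178),35)): print(n,ray(d,uv,z).round())
print("tub",ray(d,[(384,197),(427,207),(411,268),(366,257)],93).round())
print("cup top rough",ray(d,[(249,99),(324,107),(312,166),(238,150)],190).round())
a=cv2.resize(d["frame"][85:245,225:425],None,fx=4,fy=4,interpolation=cv2.INTER_CUBIC)
a=cv2.convertScaleAbs(a[:600],alpha=1.5); cv2.imwrite("pics/c1.png",a)
b=cv2.resize(s["frame"][190:340,140:330],None,fx=4,fy=4,interpolation=cv2.INTER_CUBIC); cv2.imwrite("pics/c2.png",cv2.convertScaleAbs(b,alpha=1.3))
E
```

```text
top black (270.6895446777344, 213.96363830566406) (37.841339111328125, 41.68050003051758) [[519.7  37.8  20. ]]
scene black (288.3357849121094, 256.884521484375) (45.764644622802734, 48.873504638671875) [[522.   42.9  20. ]]
green [[ 245. -303.   20.]]
green [[271. 382.  20.]]
green [[300. 159.  20.]]
green [[ 746. -386.   20.]]
helmet [[ 664. -219.   50.]]
mug [[532. 324.  90.]]
disp [[705. 262. 150.]]
dish [[634. 389.  35.]]
tub [[ 563. -312.   93.]
 [ 532. -441.   93.]
 [ 348. -385.   93.]
 [ 380. -252.   93.]]
cup top rough [[ 840.   98.  190.]
 [ 815. -123.  190.]
 [ 637.  -87.  190.]
 [ 685.  128.  190.]]
```

View pics/c1.png

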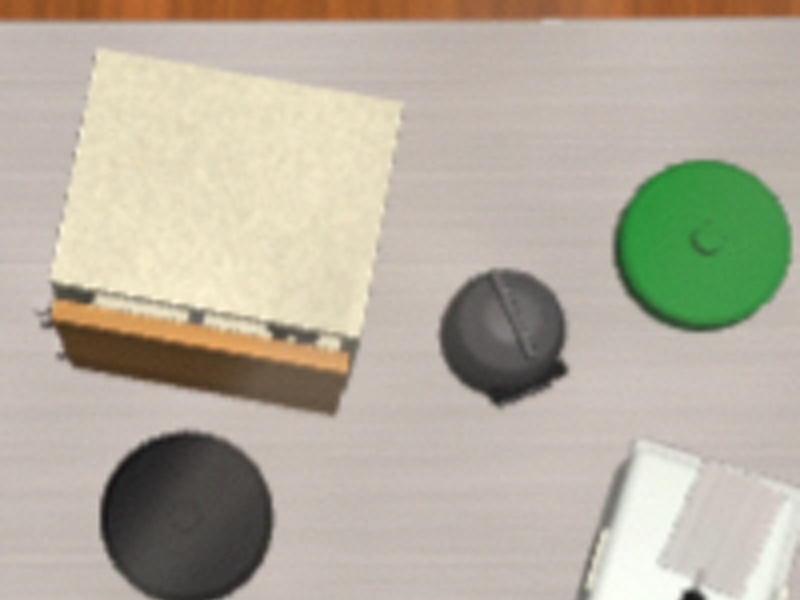

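View pics/c2.png

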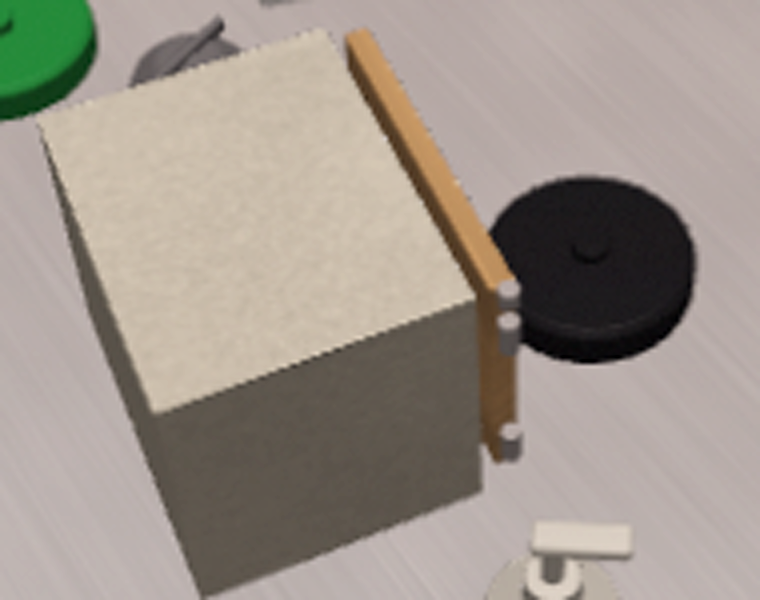

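The crops give the cupboard's top corners: c1 (98,50), (403,102), (358,337), (52,282) and c2 (38,125), (325,30), (475,297), (155,412). The door's top edge runs c1 (55,310) to (350,362). The turntable's stub is at c1 (184,516) and c2 (590,240).

Run:
```python
from h import *
d=viewer.get_image("top"); s=viewer.get_image("scene")
A=np.array([(98,50),(403,102),(358,337),(52,282)])/4+(224.6,84.6)
B=np.array([(38,125),(325,30),(475,297),(155,412)])/4+(139.6,189.6)
a=ray(d,A,190); b=ray(s,B,190)
b=b[[0,1,2,3]]; print(a.round(),b.round(),sep="\n")
# scene order: BR? match to a by nearest
idx=[np.argmin(np.linalg.norm(b-p,axis=1)) for p in a]; m=(a+b[idx])/2; print(idx)
BL,BR,FR,FL=m[:,:2]
print("sizes",[np.linalg.norm(p-q).round(1) for p,q in((BL,BR),(BR,FR),(FR,FL),(FL,BL))])
C=m.mean(0)[:2]; ydir=(BL-BR)+(FL-FR); xdir=(BL-FL)+(BR-FR)
yaw=np.arctan2(-ydir[0],ydir[1]); yaw2=np.arctan2(xdir[1],xdir[0]); print("C",C,yaw,yaw2)
yw=(yaw+yaw2)/2; R=np.array([[np.cos(yw),-np.sin(yw)],[np.sin(yw),np.cos(yw)]])
W=lambda x,y:(C+R@[x,y]).round(1)
print("hinge",W(-108,110),"press",W(-116,-90),"freetop",W(-108,-110), "inward",R[:,0],"y",R[:,1])
print("door px free top", ray(d,[np.array((350,362))/4+(224.6,84.6),np.array((55,310))/4+(224.6,84.6)],185).round())
T=(ray(d,[np.array((184,514))/4+(224.6,84.6)],40)+ray(s,[np.array((590,238))/4+(139.6,189.6)],40))/2
print("T",T, ray(d,[np.array((184,514))/4+(224.6,84.6)],40), R.T@(T[0,:2]-C), np.linalg.norm(T[0,:2]-W(-108,110)))
```

```text
[[ 845.   98.  190.]
 [ 805. -127.  190.]
 [ 629.  -93.  190.]
 [ 670.  129.  190.]]
[[ 808. -122.  190.]
 [ 630.  -93.  190.]
 [ 672.  130.  190.]
 [ 847.   98.  190.]]
[np.int64(3), np.int64(0), np.int64(1), np.int64(2)]
sizes [np.float64(225.5), np.float64(180.1), np.float64(226.0), np.float64(178.6)]
C [738.23652488   2.53853856] -0.17970796808782394 -0.17814155876416593
hinge [651.5 130. ] press [608.1 -65.4] freetop [612.4 -86.5] inward [ 0.98403562 -0.17797161] y [0.17797161 0.98403562]
door px free top [[611. -87. 185.]
 [650. 127. 185.]]
T [[519.49246594  35.18459901  40.        ]] [[519.82772952  37.40219517  40.        ]] [-221.06201815   -6.8053449 ] 162.52984130237718
```

```bash
python3 -m handwheel '[[0,0,0,0,0,0.177,0],[0,0,0,0,0,0.177,0],[0,0,0,0,0,0.177,0],[0,0,0,0,0,0.177,0],[0,0,0,0,0,0.177,0],[0,0,0,0,0,0.177,0],[0,0,0,0,0,0.177,0]]'; python3 -m handwheel '[[-47,32,0,0,0,0,0],[-47,32,0,0,0,0,0],[-47,32,0,0,0,0,0],[-47,32,0,0,0,0,0],[-47,32,0,0,0,0,0],[-47,32,0,0,0,0,0],[-47,32,0,0,0,0,0],[-47,32,0,0,0,0,0],[-47,32,0,0,0,0,0],[-47,32,0,0,0,0,0]]'; python3 -m handwheel '[[0,0,0,0,0,0,0],[0,0,0,0,0,0,0]]'
```

```text
t: 1.18
ee_pos: [202.9, 591.0, 222.6]
orientation: [2.227, 2.216, -0.0]
ft_force: [-0.3, -0.5, 0.1]
width: 88.0
grasp_force: 0.0
t: 2.42
ee_pos: [524.4, 119.7, 222.9]
orientation: [2.22, 2.222, 0.001]
ft_force: [1.6, 0.1, 0.3]
width: 87.7
grasp_force: 0.0
t: 2.68
ee_pos: [523.0, 121.6, 222.5]
orientation: [-2.221, -2.221, 0.001]
ft_force: [0.2, 0.4, -0.1]
width: 88.1
grasp_force: 0.0
```

```bash
python3 -m handwheel '[[0,-3,40,0,0,0,0],[0,0,40,0,0,0,0],[0,0,40,0,0,0,0],[0,0,40,0,0,0,0],[0,0,30,0,0,0,0],[0,0,15,0,0,0,0],[0,0,6,0,0,0,0],[0,0,0,0,0,0,0]]'
python3 - <<'E'
from h import *
a=[viewer.get_image(n)["frame"] for n in("top","scene")]
f=[cv2.resize(a[0][120:270,190:330],(560,600)),cv2.resize(a[1][180:330,220:280],(240,600))]
cv2.imwrite("pics/d1.png",cv2.convertScaleAbs(np.hstack(f),alpha=1.4))
E
```

```text
t: 3.68
ee_pos: [520.7, 121.9, 12.2]
orientation: [2.219, 2.223, 0.001]
ft_force: [-0.1, -0.0, 1.4]
width: 87.7
grasp_force: 0.0
```

View pics/d1.png

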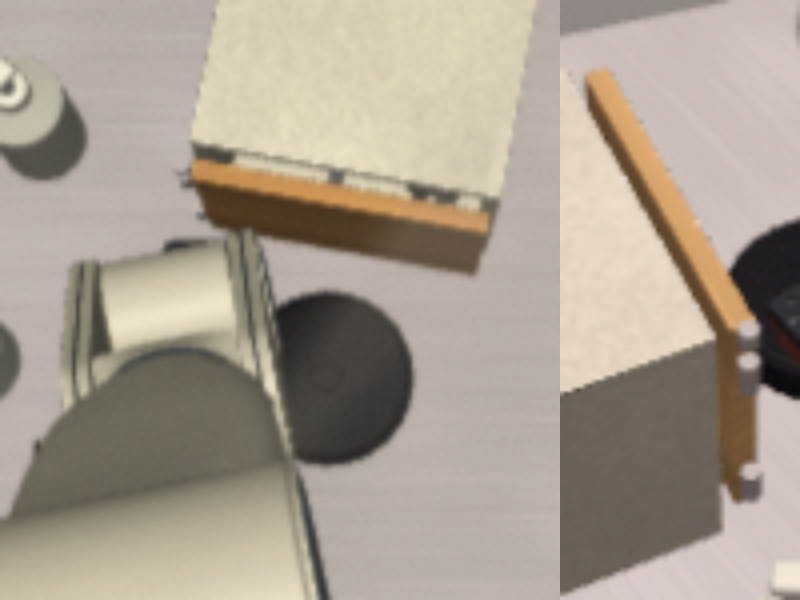

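The disc is centred ahead of the open fingers at about (330,378) in the crop, untouched, and the hand is clear of the door. Next is the push.

```bash
python3 -m handwheel '[[-8,0,0,0,0,0,0],[-8,0,0,0,0,0,0],[-8,0,0,0,0,0,0],[-8,0,0,0,0,0,0],[-12,-2,0,0,0,0,0],[-12,-3,0,0,0,0,0],[-12,-3,0,0,0,0,0]]';python3 -m handwheel '[[-12,-4,0,0,0,0,0],[-12,-4,0,0,0,0,0],[-12,-4,0,0,0,0,0],[-12,-4,0,0,0,0,0],[-12,-4,0,0,0,0,0],[-12,-4,0,0,0,0,0]]'
python3 - <<'E'
from h import *
a=viewer.get_image("top"); s=viewer.get_image("scene")
f=[a["frame"][100:300,180:440],s["frame"][120:320,150:410]]
cv2.imwrite("pics/d2.png",cv2.convertScaleAbs(cv2.resize(np.hstack(f),(800,308)),alpha=1.4))
E
```

```text
t: 4.65
ee_pos: [512.6, 52.6, 11.8]
orientation: [2.22, 2.222, 0.001]
ft_force: [1.3, 3.6, 2.9]
width: 87.9
grasp_force: 2.0
t: 5.4
ee_pos: [488.3, -19.4, 11.7]
orientation: [2.22, 2.222, 0.0]
ft_force: [1.1, 3.6, 4.4]
width: 87.8
grasp_force: 2.5
```

View pics/d2.png

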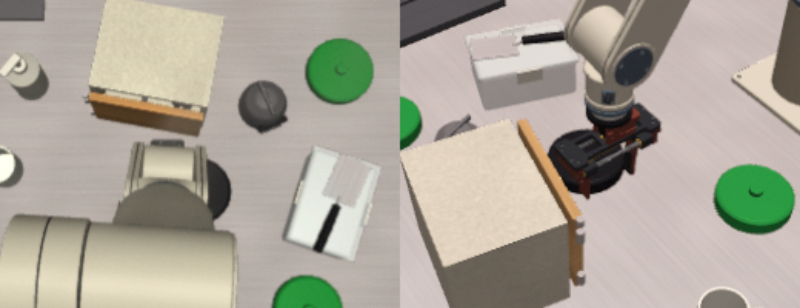

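The push works: the disc sits in the cradle, right of the hand at about (215,190), well short of the tub. I'll continue.

```bash
python3 -m handwheel '[[-12,-3,0,0,0,0,0],[-12,-3,0,0,0,0,0],[-12,-3,0,0,0,0,0],[-12,-3,0,0,0,0,0],[-10,-2,0,0,0,0,0],[-8,0,0,0,0,0,0],[-5,0,0,0,0,0,0],[-2,0,0,0,0,0,0],[0,0,0,0,0,0,0]]';python3 -m handwheel '[[10,0,0,0,0,0,0],[25,0,0,0,0,0,0],[15,0,-10,0,0,0,0],[0,0,-50,0,0,0,0.5],[0,0,-50,0,0,0,1],[0,0,-50,0,0,0,1],[0,0,-50,0,0,0,1],[0,-30,0,0,0,0,1],[0,0,0,0,0,0,1]]'
python3 - <<'E'
from h import *
a=viewer.get_image("top"); s=viewer.get_image("scene")
f=[a["frame"][100:300,180:440],s["frame"][100:300,150:410]]
cv2.imwrite("pics/d3.png",cv2.convertScaleAbs(cv2.resize(np.hstack(f),(800,308)),alpha=1.4))
E
```

```text
t: 6.62
ee_pos: [474.8, -91.7, 11.7]
orientation: [2.22, 2.223, 0.0]
ft_force: [-0.7, -0.7, -0.4]
width: 87.8
grasp_force: 0.1
t: 7.75
ee_pos: [443.2, -41.1, 222.7]
orientation: [2.219, 2.223, 0.001]
ft_force: [1.1, 0.1, -1.1]
width: 31.1
grasp_force: 0.0
```

View pics/d3.png

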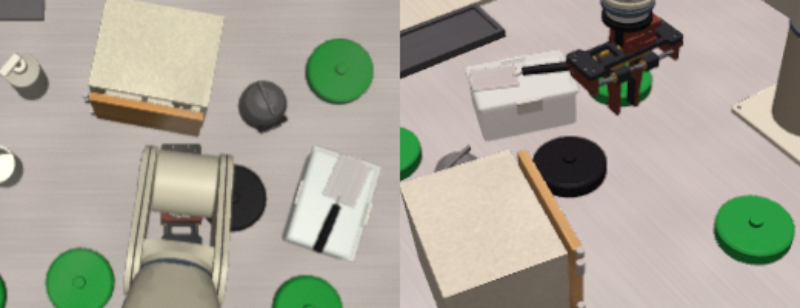

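Disc is standing free at about (570,165) in the right half, clear of the hand, door closed. I'll check its distance and approach the press point.

```bash
python3 - <<'E'
from h import *
dd=viewer.get_image("scene"); g=dd["frame"].max(2); m=np.zeros_like(g); m[180:235,230:300]=g[180:235,230:300]<50
for c in blobs(m,400):
    e,ax,_=cv2.fitEllipse(c); p=ray(dd,e,18)[0]; print(e,ax,p,np.hypot(*(p[:2]-[651.5,130])))
print(ray(dd,[(260.5,201.7)],40))
E
python3 -m handwheel '[[0,0,0,0,0,0.179,1],[0,33,0,0,0,0,1],[5,40,0,0,0,0,1],[0,40,0,0,0,0,1],[0,20,20,0,0,0,1],[0,0,30,0,0,0,1],[0,0,18,0,0,0,1],[0,0,0,0,0,0,1]]'
```

```text
(260.8897399902344, 207.64598083496094) (38.40571975708008, 45.51459884643555) [ 476.55719533 -149.93636481   18.        ] 330.10506395741515
[[ 476.08099775 -151.9219551    40.        ]]
t: 8.9
ee_pos: [575.4, -60.0, 151.9]
orientation: [-2.408, -2.014, 0.004]
ft_force: [-0.0, 0.0, 0.7]
width: 0.5
grasp_force: 0.0
```

```bash
python3 -m handwheel '[[0,6,0,0,0,0,1],[0,6,0,0,0,0,1],[0,3,0,0,0,0,1],[0,3,0,0,0,0,1],[0,0,0,0,0,0,1]]'; python3 -m handwheel '[[0,2,0,0,0,0,1],[0,2,0,0,0,0,1],[0,0,0,0,0,0,1]]'
```

```text
t: 9.52
ee_pos: [594.3, -63.5, 153.8]
orientation: [2.41, 2.015, 0.0]
ft_force: [0.6, -0.5, 0.4]
width: 0.7
grasp_force: 0.0
t: 9.9
ee_pos: [597.6, -64.1, 153.6]
orientation: [-2.409, -2.015, 0.001]
ft_force: [-2.3, 0.7, 1.6]
width: 0.4
grasp_force: 1.3
```

```bash
python3 -m handwheel '[[0,2,0,0,0,0,1],[0,2,0,0,0,0,1],[0,0,0,0,0,0,1]]'; python3 -m handwheel '[[0,1.5,0,0,0,0,1],[0,1.5,0,0,0,0,1],[0,0,0,0,0,0,1]]'
```

```text
t: 10.28
ee_pos: [600.9, -64.8, 153.5]
orientation: [-2.409, -2.014, 0.003]
ft_force: [-7.0, 0.6, 4.8]
width: 0.4
grasp_force: 3.4
t: 10.65
ee_pos: [603.6, -65.3, 153.5]
orientation: [-2.408, -2.014, 0.003]
ft_force: [-7.1, 0.7, 4.3]
width: 0.2
grasp_force: 3.7
```

```bash
python3 -m handwheel '[[0,1,0,0,0,0,1],[0,0,0,0,0,0,1]]'; python3 -m handwheel '[[0,-60,0,0,0,0,1],[0,-60,0,0,0,0,1],[0,-40,0,0,0,0,1],[0,0,-30,0,0,0,1],[0,0,-40,0,0,0,1],[0,0,0,0,0,0,1],[0,0,0,0,0,0,1]]'
python3 - <<'E'
from h import *
a=viewer.get_image("top"); s=viewer.get_image("scene")
f=[a["frame"][100:300,180:440],s["frame"][120:320,130:390]]
cv2.imwrite("pics/d4.png",cv2.convertScaleAbs(cv2.resize(np.hstack(f),(800,308),interpolation=cv2.INTER_CUBIC),alpha=1.4))
E
```

```text
t: 10.9
ee_pos: [604.8, -65.6, 153.5]
orientation: [-2.409, -2.014, 0.003]
ft_force: [-6.6, 0.0, 2.5]
width: 0.6
grasp_force: 3.0
t: 11.78
ee_pos: [448.5, -37.3, 223.3]
orientation: [2.41, 2.015, 0.0]
ft_force: [0.9, -0.9, -0.9]
width: 0.4
grasp_force: 0.0
```

View pics/d4.png

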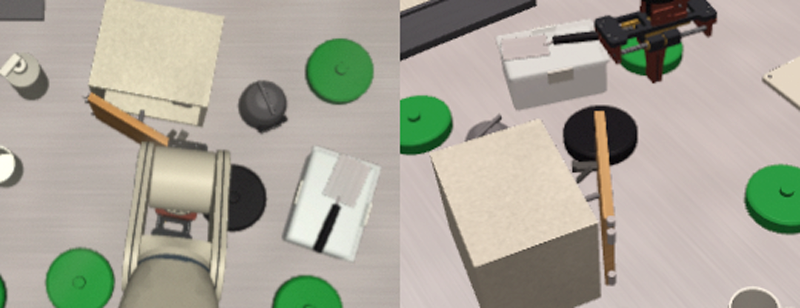

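The door stands ajar, free top edge at about (600,112) in the right half. The turntable is untouched. I'll work out the door angle and the sweep waypoints.

Run:
```python
from h import *
dd=viewer.get_image("scene"); p=ray(dd,[(260,193.5)],185)[0]; H=np.array([651.5,130]); yw=-.179
R=np.array([[np.cos(yw),-np.sin(yw)],[np.sin(yw),np.cos(yw)]])
q=R.T@(p[:2]-H); th=np.arctan2(-q[0],-q[1]); print(p,q,np.hypot(*q),th)
prev=R.T@(np.array([448.5,-37.3])-H)
for a,o in((th,36),(th,24),(.5,22),(.6,22),(.7,22),(.8,22),(.9,22),(1.0,22),(1.1,22),(1.2,22),(1.3,22),(1.4,22),(1.48,22)):
    c=190*np.array([-np.sin(a),-np.cos(a)])+o*np.array([np.cos(a),-np.sin(a)])
    dl=c-prev; prev=c; print(round(a,2),"tool dx,dy",dl[[1,0]].round(1),"world",(H+R@c).round())
```

```text
[542.50133249 -52.5047708  185.        ] [ -74.76293313 -198.99548918] 212.57634130856988 0.3593856713181219
0.36 tool dx,dy [ 10.2 136.8] world [585. -52.]
0.36 tool dx,dy [  4.2 -11.2] world [575. -45.]
0.5 tool dx,dy [  9.  -27.4] world [549. -32.]
0.6 tool dx,dy [  8.1 -17.3] world [534. -21.]
0.7 tool dx,dy [  9.7 -16.5] world [519.  -8.]
0.8 tool dx,dy [ 11.3 -15.4] world [506.   6.]
0.9 tool dx,dy [ 12.8 -14.2] world [494.  21.]
1.0 tool dx,dy [ 14.2 -12.8] world [484.  37.]
1.1 tool dx,dy [ 15.4 -11.4] world [476.  54.]
1.2 tool dx,dy [16.4 -9.8] world [469.  72.]
1.3 tool dx,dy [17.3 -8.1] world [464.  91.]
1.4 tool dx,dy [18.  -6.3] world [461. 110.]
1.48 tool dx,dy [14.8 -3.7] world [460. 125.]
```

```bash
python3 -m handwheel '[[3,50,0,0,0,0,1],[3,50,0,0,0,0,1],[3,40,0,0,0,0,1],[0,2,0,0,0,0,1],[0,0,20,0,0,0,1],[0,0,20,0,0,0,1],[0,0,20,0,0,0,1],[0,0,12,0,0,0,1],[0,0,0,0,0,0,1]]'
python3 - <<'E'
from h import *
a=viewer.get_image("top"); s=viewer.get_image("scene")
f=[a["frame"][100:300,180:440],s["frame"][120:320,130:390]]
cv2.imwrite("pics/d5.png",cv2.convertScaleAbs(cv2.resize(np.hstack(f),(800,308),interpolation=cv2.INTER_CUBIC),alpha=1.4))
E
```

```text
t: 13.05
ee_pos: [588.5, -53.4, 150.6]
orientation: [-2.409, -2.014, 0.003]
ft_force: [0.1, -0.4, 0.6]
width: 0.5
grasp_force: 0.0
```

View pics/d5.png

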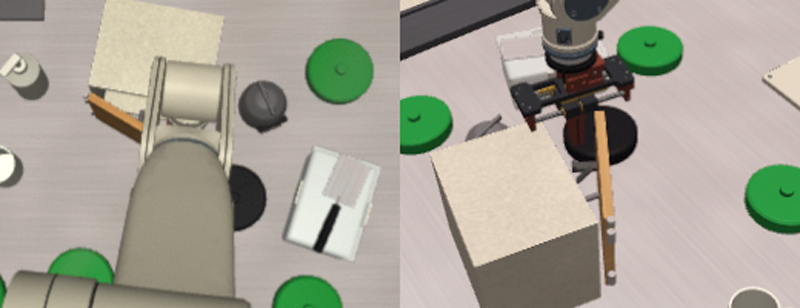

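The fingers are behind the door's inner face at about (578,135) in the right half, clear of the carcass and the turntable. Now the sweep along the arc.

```bash
python3 -m handwheel '[[3,-9,0,0,0,0,1],[3,-9,0,0,0,0,1],[3,-9,0,0,0,0,1],[4,-15,0,0,0,0,1],[4,-9,0,0,0,0,1],[4,-8,0,0,0,0,1],[5,-8,0,0,0,0,1],[5,-8,0,0,0,0,1],[6,-8,0,0,0,0,1],[6,-8,0,0,0,0,1]]'; python3 -m handwheel '[[6,-7,0,0,0,0,1],[6,-7,0,0,0,0,1],[7,-6,0,0,0,0,1],[7,-6,0,0,0,0,1],[8,-6,0,0,0,0,1],[8,-6,0,0,0,0,1],[8,-5,0,0,0,0,1],[8,-5,0,0,0,0,1]]'; python3 -m handwheel '[[9,-4,0,0,0,0,1],[9,-4,0,0,0,0,1],[9,-3,0,0,0,0,1],[9,-3,0,0,0,0,1],[7,-2,0,0,0,0,1],[5,-1,0,0,0,0,1],[3,0,0,0,0,0,1],[0,0,0,0,0,0,1]]'
python3 - <<'E'
from h import *
a=viewer.get_image("top"); s=viewer.get_image("scene")
f=[a["frame"][100:300,180:440],s["frame"][120:320,130:390]]
cv2.imwrite("pics/d6.png",cv2.convertScaleAbs(cv2.resize(np.hstack(f),(800,308),interpolation=cv2.INTER_CUBIC),alpha=1.4))
E
```

```text
t: 14.4
ee_pos: [507.4, 5.4, 151.6]
orientation: [-2.41, -2.015, 0.0]
ft_force: [1.5, -0.1, 0.1]
width: 0.6
grasp_force: 0.6
t: 15.4
ee_pos: [470.6, 71.0, 151.7]
orientation: [-2.41, -2.015, 0.0]
ft_force: [0.8, -0.2, -1.1]
width: 0.2
grasp_force: 0.5
t: 16.4
ee_pos: [463.1, 123.8, 151.6]
orientation: [-2.41, -2.015, 0.0]
ft_force: [0.1, 1.3, 0.4]
width: 0.3
grasp_force: 0.0
```

View pics/d6.png

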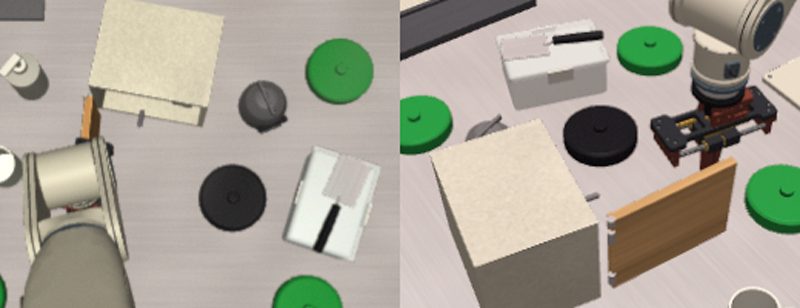

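The door is about square to the cupboard, its free top corner at about (735,160) in the right half. The turntable and the others stand unchanged. I'll back off, raise the hand and check the numbers.

```bash
python3 -m handwheel '[[-10,0,0,0,0,0,1],[-20,0,0,0,0,0,1],[-15,0,-15,0,0,0,1],[0,0,-40,0,0,0,1],[0,0,-40,0,0,0,1],[0,0,-40,0,0,0,1],[0,0,0,0,0,0,1],[0,0,0,0,0,0,1]]'
python3 - <<'E'
from h import *
dd=viewer.get_image("scene"); p=ray(dd,[(735*.65-130,160*.65+120)],185)[0]; H=np.array([651.5,130]); yw=-.179
R=np.array([[np.cos(yw),-np.sin(yw)],[np.sin(yw),np.cos(yw)]]); q=R.T@(p[:2]-H); print(p,np.hypot(*q),np.arctan2(-q[0],-q[1]))
g=dd["frame"].max(2); m=np.zeros_like(g); m[180:235,230:300]=g[180:235,230:300]<50
for c in blobs(m,400):
    e,ax,_=cv2.fitEllipse(c); p=ray(dd,e,18)[0]; print(p,np.hypot(*(p[:2]-H)), R.T@(p[:2]-[738.2,2.5]))
f=[dd["frame"][120:320,130:390],viewer.get_image("top")["frame"][100:300,180:440]]
cv2.imwrite("pics/d7.png",np.hstack(f))
E
```

```text
t: 17.5
ee_pos: [454.7, 78.9, 286.7]
orientation: [2.411, 2.015, 0.0]
ft_force: [1.1, -0.4, -0.3]
width: 0.3
grasp_force: 0.0
[434.50039374 150.13343647 185.        ] 217.931604821201 1.4843124458540748
[ 479.99024088 -150.49236153   18.        ] 328.7728126697274 [-226.8445201  -196.52100674]
```

View pics/d7.png

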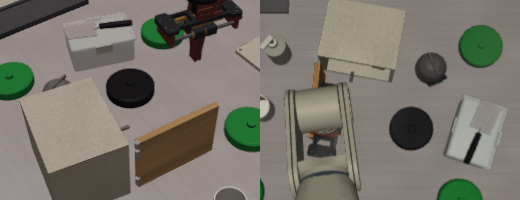

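The hand is clear above everything, the door stays open at about 1.48 rad, and the turntable is 329 mm from the hinge.

```bash
python3 -c "
from workcell import ctrl
print(ctrl.close_job())"
```

```text
the job is handed in; nothing more can be done
None
```

The job is handed in with no verdict shown: I slid the turntable clear (about 329 mm from the hinge axis), pressed the door so it sprang ajar by itself, swung it to about 1.48 rad, and saw nothing else moved in the last pictures.

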